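# Close the washed butter dish

## Task

The half-round cover of the butter dish lies on its curved back on the plain end of its wooden board, gently rocking. Steady it with the fingers until it is still, then turn it over so that its open flat side is down, and bring it home into the shallow recess at the other end of the board, seated level all round, and let go. Do not fling the cover about, and leave the things standing round the board where they are.

Things in the scene. Friction and masses are not known exactly. Their poses are not given: they have to be found in the camera images.
- butter_cover: White cover, a hollow half cylinder: 70 mm across (x), 66 long (y, axis of the curve), 35 high, 0.2 kg; walls 2.5 mm, flat half-disc ends 3 mm. Origin: centre of its open flat side; z points out of the hollow: up at the start, down when turned over. Its x starts within 0.15 rad of the board's x. On its back it rocks about y, a little by itself and more when touched, origin 35 mm over the board.
- cover_mid (a point): Centre of the cover, half-way up (17.5 mm from the origin towards the curved back); same axes. The flat ends, 66 mm apart, can be gripped across. Rolled towards x by fingertips that follow its rim up, it does not slip (friction about 0.6); it stands on the other rim at 90 degrees and beyond about 120 falls flat by itself.
- butter_board: Light wooden board, 340 mm (x) by 120 mm (y), 16 mm thick; does not shift. Origin: centre of its underside, on the worktop (z = 0). x points along it from the plain end, where the cover starts, to the end with the recess; z up. Between the cover and the recess it is flat, with room to roll the cover over towards x (it lands about 90 mm further on).
- recess (a point): Centre of the floor of the recess, 105 mm from the board's middle towards its x end; axes as the board's. The recess is 77 mm (x) by 73 mm (y) and 4 mm deep, its flat floor 12 mm above the worktop; it takes the cover, set square with the board, with 3.5 mm of play each side. The cover's origin then lies at this point.
- mill: Bystander: glass salt mill, 44 mm wide, 90 mm tall, standing behind the board or off one of its ends. Origin: centre of its underside.
- tumbler: Bystander: clear tumbler, 83 mm wide, 94 mm tall, standing behind the board or off one of its ends. Origin: centre of its underside.
- timer: Bystander: white round kitchen timer, 63 mm wide, 52 mm tall, standing behind the board or off one of its ends. Origin: centre of its underside.
- jam_jar: Bystander: jar with a green lid, 70 mm wide, 104 mm tall, standing behind the board or off one of its ends. Origin: centre of its underside.
- butter_knife: Bystander: butter knife, 180 mm long, 10 mm high, lying on the worktop just behind the board and along it. Origin: its middle, on the worktop.
Mind the look-alikes: they are no part of the job. There is more than one size of the butter_cover; the job needs the largest.

How it is judged:
By the outcome, as a careful person would: the job done as asked, in the order asked, and still so for the second after the job is handed in, with the robot touching nothing.
It also fails if it takes over 58 s, if anything falls off the work surface, if the arm or the gripper's body presses on something with over 40 N, if the wrist force passes 120 N, or if a joint passes its speed limit or range.

## Robot

A 7-joint arm with a two-finger parallel gripper is mounted at the origin on a cart in front of the work surface, level with it; the furniture and walls round the work are solid. World frame = base frame: x ahead of the robot, y to its left, z up, the work surface at z = 0. Lengths are in m, angles in degrees, forces in N, time in s.
With the tool pointing down it reaches from about 0.4 to 0.85 m from the base axis. Payload 4.5 kg.
Tool frame: the origin (TCP) lies midway between the tips of the shut fingers; the grasp point (between the pads) lies arm.pinch_z behind it (arm.pinch_z is the distance from the TCP to the grasp point, in m); z points along the fingers, y is the line along which they close (so a half turn about z gives the same grasp; the last joint's range is limited). The gripper opens to 85 mm and grips with 20 to 120 N. Pads are 22 mm wide; open, the fingers measure 114 mm over their backs; the gripper's body (76 mm by 85 mm) begins 54 mm behind the grasp point. The pads swing forward as they close: fully open they stand 13 mm farther back than shut.
Start: joints at [78.197, 39.483, -11.15, 89.685, 9.013, 51.709, -12.324], TCP at [0.148, -0.607, 0.231] pointing down, gripper open.
Joint ranges: [-172.22, 172.22], [-26.19, 119.32], [-84.43, 86.54], [7.71, 146.69], [-57.33, 237.33], [2.42, 119.75], [-152.13, 152.13]. Speed limits (degrees/s): [147.25, 147.25, 180, 180, 180, 180, 180].

## Interface

Orientations are given as [roll, pitch, yaw] about the fixed x, y, z axes, in that order (R = Rz(yaw) Ry(pitch) Rx(roll)).
In Python, from workcell import sensors, vision, hand_in, arm gives the robot as it stands. The module is installed in compiled form; this text tells all that it offers.
- The arm moves only by the tool servo_tool, never from a script. Its argument "commands" is a list of rows, each an object with "hand": the opening, from 0 (shut) to 1 (fully open); "linear": the shift along the tool's x, y, z in mm, a list of three; "twist": the turn, a rotation vector about the tool's x, y, z in rad, a list of three. A call has 1 to 8 rows; each row shifts and turns the commanded pose from where the row before left it, along the tool's axes as they then stand; what a row does not reach is not made up. A row lasts 1/8 s, in which the tool goes at most 62.5 mm and 10.7 degrees, less where a joint would pass 70% of its speed; a pose out of reach is approached as far as the arm can. A call is refused whole if a number of a shift passes 62.5 or a number of a turn 0.188, either way. A call with a gripper value outside its range is refused whole. The fingers move at their own pace and stop on an object; "grip_force" is the grip in N (left out, the last holds). Time passes only in rows, so rows that do not move let the fingers close. It gives the time, the measured TCP pose, the force, the opening and the grip force at its end, in the units of the state.
- sensors.read_state(): the state, without advancing time (a new reading comes with each control period).
- vision.capture(name): name is "scene" or "top"; returns a dict with "img" (420x560x3 uint8, blue, green, red), "range_z" (420x560 float32, m along the optical axis (not along the pixel's ray), 0 where there is no reading), "camera_matrix" (3x3 intrinsics, pixels), "R" (3x3) and "t" (3): a world point X has camera coordinates R X + t. Camera axes: x right, y down, z forward; pixel columns grow to the right and rows downward; lengths in m; the calibration is good to about 2 mm. A picture is of the moment at which its call begins.
- hand_in(): hands the job in; it is judged then, once.
The state is a dict: "time": time; "joint_positions": joint angles; "dq": joint speeds; "joint_torque": joint torques, N m; "eef_pos": TCP position; "eef_rot": TCP orientation; "force": force on the tool from outside, world axes, zero at the start; "torque": the same for the moment, N m; "finger_gap": finger opening in m; "finger_force": force on a finger pad.
Only numpy, scipy, OpenCV 4.12 (cv2) and the standard library are available. Lean on these libraries where they do the work, as an engineer would, in place of code of your own. Each camera call takes 0.05 s, during which the arm holds its last target. There are 200 camera calls.

## Working session

There is one attempt and no reset: what is moved stays moved. The work goes in short steps, Python scripts to look and compute and a tool call to move; the robot and the scene stay as the last step left them, time stands still between calls to the robot, and variables do not carry over. Pictures are saved under pics/ and viewed, at most 11 in all, crops included, and the job is handed in when it is done.

Besides the shell and the picture viewer there is one more tool, called by a JSON object that holds its "name" and its "arguments", one argument or row to a line. servo_tool: Moves the arm, as the interface text tells. Its arguments: {"type":"object","properties":{"commands":{"type":"array","items":{"type":"object","properties":{"hand":{"type":"number"},"linear":{"type":"array","items":{"type":"number"}},"twist":{"type":"array","items":{"type":"number"}}}}},"grip_force":{"type":"number"}},"required":["commands"]}

```bash
mkdir -p pics; cat > h.py <<'E'
import numpy as np,cv2
from workcell import sensors,vision,hand_in,arm
def cap(n,f=None):
    c=vision.capture(n)
    if f: cv2.imwrite('pics/'+f,c['img'])
    z=c['range_z'];K=c['camera_matrix'];v,u=np.mgrid[:420,:560]
    P=np.stack([(u-K[0,2])*z/K[0,0],(v-K[1,2])*z/K[1,1],z],-1)
    c['W']=(P-c['t'])@c['R']; c['W'][z==0]=np.nan
    return c
E
python3 - <<'E'
from h import *
a=cap('top','t0.png');b=cap('scene','s0.png')
np.savez('c0.npz',ta=a['W'],sa=b['W'])
for c in(a,b): print(c['camera_matrix'],c['R'],c['t'])
print(sensors.read_state(),arm.pinch_z)
E
```

```text
[[393.92458657   0.         280.69300487]
 [  0.         393.92458657 206.08026206]
 [  0.           0.           1.        ]] [[ 0.00819568 -0.99995712  0.00431216]
 [-0.99461337 -0.00859734 -0.10329733]
 [ 0.10332997 -0.00344234 -0.99464118]] [0.25225705 0.53916685 1.05502913]
[[405.54288252   0.         285.27836129]
 [  0.         405.54288252 206.97597646]
 [  0.           0.           1.        ]] [[-0.43645747 -0.89971856  0.00337437]
 [-0.56194693  0.26967016 -0.7819806 ]
 [ 0.70265249 -0.34319749 -0.62329363]] [0.47416069 0.30292132 0.70320694]
{'time': 0.1, 'joint_positions': array([ 78.19778376,  39.52934246, -11.14276512,  89.73831314,
         9.01094411,  51.71059952, -12.32431076]), 'dq': array([-0.01829771, -0.05932943, -0.00941796, -0.17631457,  0.04028059,
        0.03060851, -0.07072562]), 'joint_torque': array([-3.31091658e-03, -5.40600085e+01, -1.27142686e+00, -1.58985311e+01,
        9.40413825e-03,  4.35005364e-03,  2.47543613e-05]), 'eef_pos': array([ 0.148236  , -0.60656334,  0.23055546]), 'eef_rot': array([-1.79903512e+02,  7.32584035e-03,  1.37402193e+01]), 'force': array([-0.998888  ,  1.12970966,  0.08282475]), 'torque': array([ 0.00278365,  0.0142376 , -0.03442139]), 'finger_force': 0.0, 'finger_gap': 0.0854128315428975} 0.0187
```

View pics/t0.png

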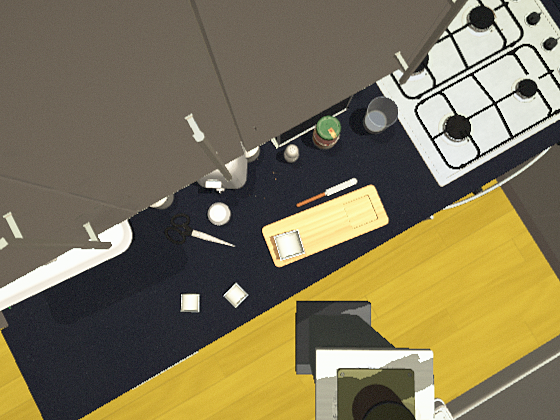

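View pics/s0.png

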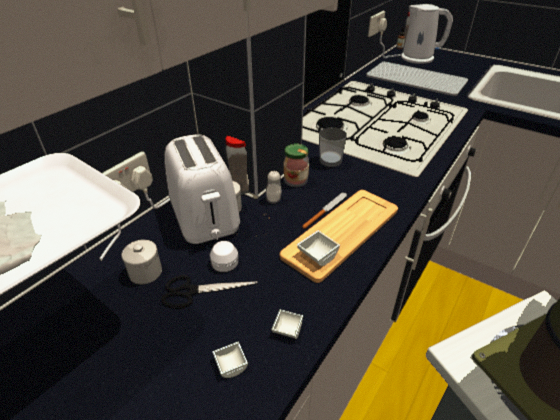

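The top view shows the board with the cover at about (288,245) on its left end and the recess at about (365,210). The two smaller covers lie off the board at (190,302) and (235,295). The timer is at (219,213) and the knife at (327,192). Next I measure the poses.

```bash
cat >> h.py <<'E'
def board(c):
    W=c['W'];hsv=cv2.cvtColor(c['img'],cv2.COLOR_BGR2HSV)
    m=(hsv[...,0]>8)&(hsv[...,0]<30)&(hsv[...,1]>60)&(hsv[...,2]>120)&(abs(W[...,2]-.014)<.012)
    n,l,s,_=cv2.connectedComponentsWithStats(m.astype(np.uint8))
    k=1+np.argmax(s[1:,4]);p=W[l==k]
    (cx,cy),(w,h),a=cv2.minAreaRect((p[:,:2]*1000).astype(np.float32))
    if w<h: w,h,a=h,w,a+90
    a=(a+180)%360-180
    if np.sin(np.radians(a))>0: a-=180
    return cx,cy,w,h,a,np.nanmedian(p[:,2])*1000
def white(c,B,r=70,zmin=.024,x0=-110,y0=0):
    a=np.radians(B[4]);R=np.array([[np.cos(a),np.sin(a)],[-np.sin(a),np.cos(a)]])
    W=c['W']*1000;Q=(W[...,:2]-B[:2])@R.T
    m=(abs(Q[...,0]-x0)<r)&(abs(Q[...,1]-y0)<55)&(W[...,2]>zmin*1000)&(W[...,2]<100)
    return np.c_[Q[m],W[...,2][m]]
E
python3 - <<'E'
from h import *
for n in('top','scene'):
    c=cap(n);b=board(c);print(n,np.round(b,1))
    p=white(c,b);print(len(p),np.round(np.percentile(p,[1,50,99],axis=0),1))
    r=p[p[:,2]>p[:,2].max()-12]
    print('rim',cv2.minAreaRect(r[:,:2].astype(np.float32)),np.round(p[:,2].max(),1))
    A=np.c_[r[:,:2],np.ones(len(r))];print(np.linalg.lstsq(A,r[:,2],rcond=None)[0])
    W=c['W']*1000
    m=(W[...,2]>30)&(W[...,2]<130)&(abs(W[...,0]-b[0])<300)&(abs(W[...,1]-b[1])<300)
    k,l,s,ce=cv2.connectedComponentsWithStats(m.astype(np.uint8))
    for i in range(1,k):
        if s[i,4]>40: q=W[l==i];print(s[i,:5],np.round(np.nanmedian(q,0)),np.round(np.nanmax(q[:,2])))
E
```

```text
top [487.3 132.1 343.3 121.6 -68.   15.1]
376 [[-153.1  -47.3   24.1]
 [-115.6  -13.4   35.9]
 [ -83.7   20.2   54.2]]
rim ((-118.1339111328125, -13.665241241455078), (65.7064208984375, 68.95865631103516), 85.1697006225586) 56.8
[4.82694399e-02 3.86765632e-03 5.56702700e+01]
[ 276  109   65   39 1061] [733. 151.  96.] 108.0
[364 111  34  22 262] [760.   0.  67.] 97.0
[216 145  43  49 508] [608. 359.  70.] 129.0
[283 145  16  17 209] [674. 231.  81.] 93.0
[216 203  14  22 246] [514. 417.  46.] 56.0
[273 230  32  31 259] [431. 229.  43.] 57.0
scene [493.3 136.6 342.  131.5 -67.8  17.8]
762 [[-151.8  -52.7   24.2]
 [-100.8  -15.7   42. ]
 [ -82.    16.6   56. ]]
rim ((-116.98956298828125, -17.66407012939453), (67.68486785888672, 71.0542221069336), 85.26167297363281) 57.2
[ 3.22534256e-02 -3.05875519e-03  5.41324585e+01]
[320 130  27  30 495] [756.   7.  69.] 99.0
[ 206  133  103  105 4028] [719. 265.  79.] 130.0
[297 229  43  37 632] [439. 224.  45.] 57.0
[217 241  21  23 304] [503. 422.  50.] 57.0
```

```bash
cat > pl.py <<'E'
import json,sys
from h import *
from scipy.spatial.transform import Rotation as Ro,Slerp
# tool pose: yaw of -tool x's opposite (board x dir yaw), tilt of the body towards +dir
def ori(yaw,tilt):
    xh=np.array([np.cos(np.radians(yaw)),np.sin(np.radians(yaw)),0]);z=np.array([0,0,1.])
    t=np.radians(tilt);back=np.cos(t)*z+np.sin(t)*xh
    yv=np.cross(z,xh); Z=-back; X=np.cross(yv,Z)
    return Ro.from_matrix(np.c_[X,yv,Z])
def cur():
    s=sensors.read_state();return s['eef_pos']*1000,Ro.from_euler('xyz',s['eef_rot'],degrees=True)
def rows(p0,r0,p1,r1,g=0,n=None):
    """straight move of the point g mm behind the TCP, in mm"""
    q0=p0-g*r0.as_matrix()[:,2];d=(r0.inv()*r1).magnitude()
    if n is None:n=int(max(np.ceil(d/.175),np.ceil(np.linalg.norm(p1-p0)/50),1))
    q1=p1-g*r1.as_matrix()[:,2];S=Slerp([0,1],Ro.concatenate([r0,r1]));p,r=p0,r0
    for i in range(1,n+1):
        R=S(i/n);P=q0+(q1-q0)*i/n+g*R.as_matrix()[:,2]
        l=r.inv().apply(P-p);w=(r.inv()*R).as_rotvec()
        print(json.dumps(dict(linear=[round(float(v)) if abs(v)>3 else round(float(v),1) for v in l],twist=[round(float(v),3) for v in w])))
        p,r=P,R
    return p1,r1
E
python3 - <<'E'
from pl import *
p,r=cur()
d=ori(-72.8,0)
# via
S=Slerp([0,1],Ro.concatenate([r,d]))
v=np.array([460,-200,225.])
p,r=rows(p,r,v,S(.55));print()
p,r=rows(p,r,np.array([430,236,225.]),d);print()
p1,r1=rows(p,r,np.array([430,236,225.]),ori(-72.8,60),n=6)
E
```

```text
{"linear": [36, -29, 0.6], "twist": [-0.0, -0.0, -0.082]}
{"linear": [39, -26, 0.6], "twist": [-0.0, -0.0, -0.082]}
{"linear": [41, -23, 0.6], "twist": [-0.0, -0.0, -0.082]}
{"linear": [42, -20, 0.5], "twist": [-0.0, -0.0, -0.082]}
{"linear": [44, -16, 0.5], "twist": [-0.0, -0.0, -0.082]}
{"linear": [45, -12, 0.5], "twist": [-0.0, -0.0, -0.082]}
{"linear": [46, -9, 0.5], "twist": [-0.0, -0.0, -0.082]}
{"linear": [46, -5, 0.5], "twist": [-0.0, -0.0, -0.082]}
{"linear": [47, -1.1, 0.5], "twist": [-0.0, -0.0, -0.082]}
{"linear": [47, 2.6, 0.5], "twist": [-0.0, -0.0, -0.082]}
{"linear": [46, 6, 0.5], "twist": [-0.0, -0.0, -0.082]}

{"linear": [43, -23, 0.0], "twist": [-0.0, -0.0, -0.082]}
{"linear": [44, -20, 0.0], "twist": [-0.0, -0.0, -0.082]}
{"linear": [46, -16, 0.0], "twist": [-0.0, -0.0, -0.082]}
{"linear": [47, -12, 0.0], "twist": [-0.0, -0.0, -0.082]}
{"linear": [48, -9, 0.0], "twist": [-0.0, -0.0, -0.082]}
{"linear": [48, -5, 0.0], "twist": [-0.0, -0.0, -0.082]}
{"linear": [49, -0.6, 0.0], "twist": [-0.0, -0.0, -0.082]}
{"linear": [48, 3, 0.0], "twist": [-0.0, -0.0, -0.082]}
{"linear": [48, 7, 0.0], "twist": [-0.0, -0.0, -0.082]}

{"linear": [0.0, 0.0, 0.0], "twist": [0.0, 0.175, 0.0]}
{"linear": [0.0, 0.0, 0.0], "twist": [0.0, 0.175, -0.0]}
{"linear": [0.0, 0.0, 0.0], "twist": [0.0, 0.175, -0.0]}
{"linear": [0.0, 0.0, 0.0], "twist": [-0.0, 0.175, 0.0]}
{"linear": [0.0, 0.0, 0.0], "twist": [-0.0, 0.175, 0.0]}
{"linear": [0.0, 0.0, 0.0], "twist": [0.0, 0.175, 0.0]}
```

{"name": "servo_tool", "arguments": {
  "commands": [
    {"hand": 1, "linear": [36, -29, 0.5], "twist": [0, 0, -0.082]},
    {"hand": 1, "linear": [39, -26, 0.5], "twist": [0, 0, -0.082]},
    {"hand": 1, "linear": [41, -23, 0.5], "twist": [0, 0, -0.082]},
    {"hand": 1, "linear": [42, -20, 0.5], "twist": [0, 0, -0.082]},
    {"hand": 1, "linear": [44, -16, 0.5], "twist": [0, 0, -0.082]},
    {"hand": 1, "linear": [45, -12, 0.5], "twist": [0, 0, -0.082]},
    {"hand": 1, "linear": [46, -9, 0.5], "twist": [0, 0, -0.082]},
    {"hand": 1, "linear": [46, -5, 0.5], "twist": [0, 0, -0.082]}
  ]
}}

```text
time: 1.2
eef_pos: [0.3758, -0.3094, 0.2273]
eef_rot: [180.0, 0.0, 51.5]
force: [0.8, -0.1, -0.7]
finger_gap: 0.0853
finger_force: 0.0
```

{"name": "servo_tool", "arguments": {
  "commands": [
    {"hand": 1, "linear": [47, -1, 0.5], "twist": [0, 0, -0.082]},
    {"hand": 1, "linear": [47, 3, 0.5], "twist": [0, 0, -0.082]},
    {"hand": 1, "linear": [46, 6, 0.5], "twist": [0, 0, -0.082]},
    {"hand": 1, "linear": [43, -23, 0], "twist": [0, 0, -0.082]},
    {"hand": 1, "linear": [44, -20, 0], "twist": [0, 0, -0.082]},
    {"hand": 1, "linear": [46, -16, 0], "twist": [0, 0, -0.082]},
    {"hand": 1, "linear": [47, -12, 0], "twist": [0, 0, -0.082]},
    {"hand": 1, "linear": [48, -9, 0], "twist": [0, 0, -0.082]}
  ]
}}

```text
time: 2.2
eef_pos: [0.4424, 0.0452, 0.2259]
eef_rot: [180.0, 0.0, 89.0]
force: [0.7, 0.1, 0.3]
finger_gap: 0.0853
finger_force: 0.0
```

{"name": "servo_tool", "arguments": {
  "commands": [
    {"hand": 1, "linear": [48, -5, 0], "twist": [0, 0, -0.082]},
    {"hand": 1, "linear": [49, -0.6, 0], "twist": [0, 0, -0.082]},
    {"hand": 1, "linear": [48, 3, 0], "twist": [0, 0, -0.082]},
    {"hand": 1, "linear": [48, 7, 0], "twist": [0, 0, -0.082]}
  ]
}}

```text
time: 2.7
eef_pos: [0.4266, 0.2383, 0.2258]
eef_rot: [180.0, 0.0, 107.8]
force: [1.6, -0.2, 1.0]
finger_gap: 0.0854
finger_force: 0.0
```

{"name": "servo_tool", "arguments": {
  "commands": [
    {"hand": 1, "twist": [0, 0.18, 0]},
    {"hand": 1, "twist": [0, 0.18, 0]},
    {"hand": 1, "twist": [0, 0.18, 0]},
    {"hand": 1, "twist": [0, 0.18, 0]},
    {"hand": 1, "twist": [0, 0.18, 0]},
    {"hand": 1, "twist": [0, 0.18, 0]}
  ]
}}

```text
invalid input at $.commands[0]: expected keys hand, linear, twist
```

```bash
python3 -c "
from h import *
s=sensors.read_state();print(s)"
```

```text
{'time': 2.7, 'joint_positions': array([-13.60157095,  32.5358297 , -32.87921446, 112.40673502,
        25.71194445,  42.37059636, -43.93382953]), 'dq': array([-39.16267691,  11.57938222,  -7.46509015, -23.23694422,
         6.10832314,  15.78163969,  -6.3301292 ]), 'joint_torque': array([  2.65330844, -44.11655903,  -4.97609183, -11.04978114,
        -0.22155809,  -0.21889533,   0.0973734 ]), 'eef_pos': array([0.42657095, 0.23829024, 0.22575724]), 'eef_rot': array([1.79992529e+02, 2.35514085e-02, 1.07840439e+02]), 'force': array([ 1.56675099, -0.21937989,  0.98767967]), 'torque': array([ 0.05449297, -0.03887561, -0.01621891]), 'finger_force': 0.0, 'finger_gap': 0.08540046475531808}
```

Now test how far the tool tilts each way, high up.

{"name": "servo_tool", "arguments": {
  "commands": [
    {"hand": 1, "linear": [0, 0, 0], "twist": [0, 0.18, 0]},
    {"hand": 1, "linear": [0, 0, 0], "twist": [0, 0.18, 0]},
    {"hand": 1, "linear": [0, 0, 0], "twist": [0, 0.18, 0]},
    {"hand": 1, "linear": [0, 0, 0], "twist": [0, 0.18, 0]},
    {"hand": 1, "linear": [0, 0, 0], "twist": [0, 0.18, 0]},
    {"hand": 1, "linear": [0, 0, 0], "twist": [0, 0.18, 0]},
    {"hand": 1, "linear": [0, 0, 0], "twist": [0, 0.18, 0]},
    {"hand": 1, "linear": [0, 0, 0], "twist": [0, 0, 0]}
  ]
}}

```text
time: 3.7
eef_pos: [0.4266, 0.2357, 0.2204]
eef_rot: [-177.8, -72.6, 105.3]
force: [0.5, 0.4, 0.1]
finger_gap: 0.0855
finger_force: 0.0
```

```bash
python3 -c "
from h import *
s=sensors.read_state();print(s['joint_positions'])
from pl import *
p,r=cur();print(p,r.as_matrix())"
```

```text
[ 39.94988536  79.91666217 -75.88579808 112.2629856    2.33746512
  35.51852757   3.99309366]
[426.55887014 235.69776722 220.42291194] [[-0.07884498  0.95399904 -0.28925646]
 [ 0.28835947  0.29958111  0.90945037]
 [ 0.95427055 -0.01170424 -0.29871513]]
```

{"name": "servo_tool", "arguments": {
  "commands": [
    {"hand": 1, "linear": [0, 0, 0], "twist": [0, -0.185, 0]},
    {"hand": 1, "linear": [0, 0, 0], "twist": [0, -0.185, 0]},
    {"hand": 1, "linear": [0, 0, 0], "twist": [0, -0.185, 0]},
    {"hand": 1, "linear": [0, 0, 0], "twist": [0, -0.185, 0]},
    {"hand": 1, "linear": [0, 0, 0], "twist": [0, -0.185, 0]},
    {"hand": 1, "linear": [0, 0, 0], "twist": [0, -0.185, 0]},
    {"hand": 1, "linear": [0, 0, 0], "twist": [0, -0.185, 0]},
    {"hand": 1, "linear": [0, 0, 0], "twist": [0, -0.185, 0]}
  ]
}}

```text
time: 4.7
eef_pos: [0.4268, 0.2396, 0.2325]
eef_rot: [179.2, 12.7, 107.7]
force: [-0.3, 0.1, -1.0]
finger_gap: 0.0856
finger_force: 0.0
```

{"name": "servo_tool", "arguments": {
  "commands": [
    {"hand": 1, "linear": [0, 0, 0], "twist": [0, -0.185, 0]},
    {"hand": 1, "linear": [0, 0, 0], "twist": [0, -0.185, 0]},
    {"hand": 1, "linear": [0, 0, 0], "twist": [0, -0.185, 0]},
    {"hand": 1, "linear": [0, 0, 0], "twist": [0, -0.185, 0]},
    {"hand": 1, "linear": [0, 0, 0], "twist": [0, -0.185, 0]}
  ]
}}

```text
time: 5.32
eef_pos: [0.4257, 0.2408, 0.23]
eef_rot: [178.8, 65.3, 106.9]
force: [-0.7, -0.7, -0.5]
finger_gap: 0.0853
finger_force: 0.0
```

```bash
python3 -c "
from pl import *
s=sensors.read_state();print(s['joint_positions'])
p,r=cur();print(p,r.as_matrix())
c=cap('top','t1.png');b=board(c);print(np.round(b,1))
p=white(c,(487.3,132.1,0,0,-68.));p=p[p[:,2]<62];print(len(p),np.round(np.percentile(p,[1,50,99],axis=0),1))
r=p[p[:,2]>p[:,2].max()-12];print('rim',cv2.minAreaRect(r[:,:2].astype(np.float32)))
"
```

```text
[-59.992049    54.56992394  -3.99388307  97.14706582  42.54299922
  88.06715453 -72.7136039 ]
[425.74290538 240.84407994 230.03511397] [[-0.12112309  0.95095096  0.2846427 ]
 [ 0.39919867  0.30920834 -0.86315157]
 [-0.90882871  0.0090814  -0.41707063]]
[487.6 132.5 342.6 122.3 -68.   15. ]
368 [[-152.4  -47.3   24.2]
 [-113.   -13.2   34.9]
 [ -83.    20.1   54.2]]
rim ((-117.94467163085938, -13.605266571044922), (65.81208801269531, 68.98270416259766), 85.19735717773438)
```

```bash
python3 - <<'E'
from pl import *
p,r=cur();o=ori(-72.8,-62);z=o.as_matrix()[:,2]
G=np.array([431,236.5,39.5]);T=G+26*z;print(T)
p,r=rows(p,r,T-80*z,o);print()
rows(p,r,T,o,n=4)
E
```

```text
[437.78846249 214.57002101  27.29373937]
{"linear": [40, 1.6, 7], "twist": [0.004, 0.016, 0.002]}
{"linear": [40, 1.5, 8], "twist": [0.004, 0.016, 0.002]}
{"linear": [40, 1.5, 9], "twist": [0.004, 0.016, 0.002]}
{"linear": [40, 1.4, 9], "twist": [0.004, 0.016, 0.002]}

{"linear": [0.0, -0.0, 20], "twist": [0.0, 0.0, 0.0]}
{"linear": [-0.0, 0.0, 20], "twist": [0.0, 0.0, 0.0]}
{"linear": [0.0, 0.0, 20], "twist": [0.0, 0.0, 0.0]}
{"linear": [0.0, -0.0, 20], "twist": [0.0, 0.0, 0.0]}
```

{"name": "servo_tool", "arguments": {
  "commands": [
    {"hand": 1, "linear": [40, 1.5, 7], "twist": [0.004, 0.016, 0.002]},
    {"hand": 1, "linear": [40, 1.5, 8], "twist": [0.004, 0.016, 0.002]},
    {"hand": 1, "linear": [40, 1.5, 9], "twist": [0.004, 0.016, 0.002]},
    {"hand": 1, "linear": [40, 1.5, 9], "twist": [0.004, 0.016, 0.002]},
    {"hand": 1, "linear": [0, 0, 0], "twist": [0, 0, 0]},
    {"hand": 1, "linear": [0, 0, 0], "twist": [0, 0, 0]}
  ]
}}

```text
time: 6.12
eef_pos: [0.4211, 0.278, 0.0707]
eef_rot: [179.5, 61.7, 106.3]
force: [0.4, -0.4, -0.1]
finger_gap: 0.085
finger_force: 0.0
```

```bash
python3 - <<'E'
from pl import *
p,r=cur();o=ori(-72.8,-62);z=o.as_matrix()[:,2]
print(p,(r.inv()*o).as_rotvec())
G=np.array([431,236.5,39.5]);T=G+26*z
rows(p,r,T,o,n=4);cap('scene','s1.png')
E
```

```text
[421.1283345  278.03069166  70.7048155 ] [-0.00563055 -0.0048395  -0.00763193]
{"linear": [1.8, -0.6, 20], "twist": [-0.001, -0.001, -0.002]}
{"linear": [1.8, -0.6, 20], "twist": [-0.001, -0.001, -0.002]}
{"linear": [1.8, -0.7, 20], "twist": [-0.001, -0.001, -0.002]}
{"linear": [1.9, -0.7, 20], "twist": [-0.001, -0.001, -0.002]}
```

View pics/s1.png

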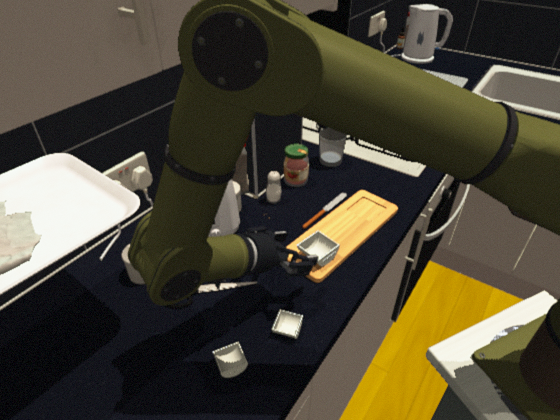

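The gripper at (290,255) stands left of the cover at (318,248), with its jaws straddling it. I check arm clearance over the worktop things before going in.

```bash
python3 - <<'E'
from pl import *
c=cap('scene')['W']*1000
for u,v in[(165,240),(150,270),(175,295),(200,290),(180,305),(220,270),(260,250),(260,275)]: print(u,v,np.round(c[v,u]))
c=cap('top')['W']*1000
m=(abs(c[...,0]-514)<45)&(abs(c[...,1]-417)<45)&(c[...,2]>20);print(np.round(np.nanpercentile(c[m],[1,50,99],axis=0)))
E
```

```text
165 240 [298. 558. 310.]
150 270 [313. 586. 252.]
175 295 [297. 563. 204.]
200 290 [460. 502.   8.]
180 305 [435. 550.  13.]
220 270 [323. 486. 195.]
260 250 [356. 404. 175.]
260 275 [448. 371.   3.]
[[497. 373.  48.]
 [529. 406. 818.]
 [549. 460. 924.]]
```

Arm is well above everything. Going in.

{"name": "servo_tool", "arguments": {
  "commands": [
    {"hand": 1, "linear": [2, -0.6, 20], "twist": [-0.001, -0.001, -0.002]},
    {"hand": 1, "linear": [2, -0.6, 20], "twist": [-0.001, -0.001, -0.002]},
    {"hand": 1, "linear": [2, -0.6, 20], "twist": [-0.001, -0.001, -0.002]},
    {"hand": 1, "linear": [2, -0.6, 20], "twist": [-0.001, -0.001, -0.002]},
    {"hand": 1, "linear": [0, 0, 0], "twist": [0, 0, 0]},
    {"hand": 1, "linear": [0, 0, 0], "twist": [0, 0, 0]}
  ]
}}

```text
time: 7.02
eef_pos: [0.4375, 0.2125, 0.0225]
eef_rot: [-179.4, 62.1, 107.7]
force: [0.3, -0.3, 0.4]
finger_gap: 0.0853
finger_force: 0.0
```

```bash
python3 - <<'E'
from pl import *
p,r=cur();o=ori(-72.8,-62);z=o.as_matrix()[:,2]
T=np.array([431,236.5,39.5])+26*z;print(p,T,sensors.read_state()['force'],r.inv().apply(T-p))
c=cap('scene');im=c['img'][190:310,240:380];cv2.imwrite('pics/s2.png',cv2.resize(im,None,fx=5,fy=5,interpolation=2))
E
```

```text
[437.5430303  212.50582102  22.52013965] [437.78846249 214.57002101  27.29373937] [ 0.25464881 -0.25850104  0.42631232] [-3.33492376  0.8178947  -3.91378903]
```

View pics/s2.png

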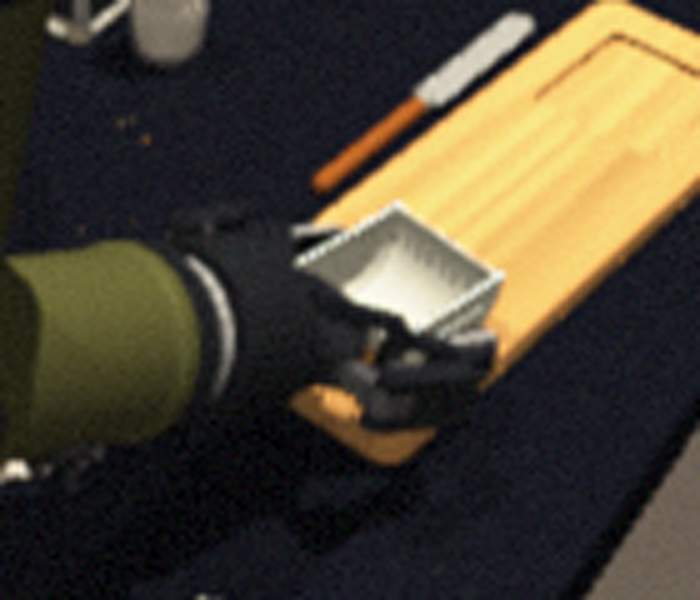

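The crop shows both fingers straddling the cover's flat ends, near one at (430,370), clear of the board. I raise 5 mm, then close gently and hold.

{"name": "servo_tool", "arguments": {
  "commands": [
    {"hand": 1, "linear": [-3.5, 0.8, -4], "twist": [0, 0, 0]},
    {"hand": 0.85, "linear": [0, 0, 0], "twist": [0, 0, 0]},
    {"hand": 0.7, "linear": [0, 0, 0], "twist": [0, 0, 0]},
    {"hand": 0.6, "linear": [0, 0, 0], "twist": [0, 0, 0]},
    {"hand": 0.5, "linear": [0, 0, 0], "twist": [0, 0, 0]},
    {"hand": 0.4, "linear": [0, 0, 0], "twist": [0, 0, 0]},
    {"hand": 0.3, "linear": [0, 0, 0], "twist": [0, 0, 0]},
    {"hand": 0.3, "linear": [0, 0, 0], "twist": [0, 0, 0]}
  ],
  "grip_force": 30
}}

```text
time: 8.07
eef_pos: [0.4381, 0.2145, 0.028]
eef_rot: [-179.5, 62.2, 107.6]
force: [0.2, 3.7, 5.6]
finger_gap: 0.0655
finger_force: 32.4
```

{"name": "servo_tool", "arguments": {
  "commands": [
    {"hand": 0, "linear": [0, 0, 0], "twist": [0, 0, 0]},
    {"hand": 0, "linear": [0, 0, 0], "twist": [0, 0, 0]},
    {"hand": 0, "linear": [0, 0, 0], "twist": [0, 0, 0]},
    {"hand": 0, "linear": [0, 0, 0], "twist": [0, 0, 0]},
    {"hand": 0, "linear": [0, 0, 0], "twist": [0, 0, 0]},
    {"hand": 0, "linear": [0, 0, 0], "twist": [0, 0, 0]},
    {"hand": 0, "linear": [0, 0, 0], "twist": [0, 0, 0]},
    {"hand": 0, "linear": [0, 0, 0], "twist": [0, 0, 0]}
  ],
  "grip_force": 50
}}

```text
time: 9.07
eef_pos: [0.4381, 0.2144, 0.028]
eef_rot: [-179.5, 62.2, 107.6]
force: [-0.6, 4.1, 4.4]
finger_gap: 0.0658
finger_force: 52.8
```

```bash
python3 - <<'E'
from pl import *
p,r=cur();s=sensors.read_state();print(p,r.as_matrix(),s['force'],s['finger_gap'])
B=(487.3,132.1,0,0,-68.)
for n in('top','scene'):
    q=white(cap(n),B,r=45);q=q[q[:,2]<62];print(np.round(np.percentile(q,[1,50,99],axis=0),1))
# lift 45 mm then rotate -62 -> 62 about the grasp point while going +x 70
E
```

```text
[438.075607   214.35777503  28.03929633] [[-0.14110971  0.95566893  0.25842785]
 [ 0.44485077  0.29441061 -0.84583106]
 [-0.88441836 -0.00439314 -0.46667425]] [-0.60379725  4.08718529  4.37379443] 0.06582273971412861
[[-150.7  -54.    24.2]
 [-117.8  -11.    41.7]
 [ -77.9   40.4   60.6]]
[[-147.1  -51.9   24.4]
 [ -91.4   -3.9   42.2]
 [ -76.3   26.5   60. ]]
```

```bash
python3 - <<'E'
from pl import *
p,r=cur();o=ori(-68,63)
p,r=rows(p,r,p+[0,0,60],r,n=6);print()
G=np.array([464,176.5,95]);T=G+26*o.as_matrix()[:,2]
S=ori(-70,0);m=np.array([447,207,97])+26*S.as_matrix()[:,2]
p,r=rows(p,r,m,S,g=26,n=12);print()
rows(p,r,T,o,g=26,n=12)
E
```

```text
{"linear": [-9, -0.0, -5], "twist": [0.0, 0.0, 0.0]}
{"linear": [-9, -0.0, -5], "twist": [0.0, 0.0, 0.0]}
{"linear": [-9, -0.0, -5], "twist": [0.0, 0.0, 0.0]}
{"linear": [-9, -0.0, -5], "twist": [0.0, 0.0, 0.0]}
{"linear": [-9, -0.0, -5], "twist": [0.0, 0.0, 0.0]}
{"linear": [-9, -0.0, -5], "twist": [0.0, 0.0, 0.0]}

{"linear": [1.3, 0.6, 2.4], "twist": [-0.003, 0.09, -0.004]}
{"linear": [1.1, 0.6, 2.3], "twist": [-0.003, 0.09, -0.004]}
{"linear": [0.9, 0.6, 2.2], "twist": [-0.003, 0.09, -0.004]}
{"linear": [0.7, 0.6, 2.1], "twist": [-0.003, 0.09, -0.004]}
{"linear": [0.5, 0.5, 1.9], "twist": [-0.003, 0.09, -0.004]}
{"linear": [0.3, 0.5, 1.7], "twist": [-0.003, 0.09, -0.004]}
{"linear": [0.1, 0.5, 1.5], "twist": [-0.003, 0.09, -0.004]}
{"linear": [0.0, 0.5, 1.3], "twist": [-0.003, 0.09, -0.004]}
{"linear": [-0.1, 0.5, 1.1], "twist": [-0.003, 0.09, -0.004]}
{"linear": [-0.2, 0.5, 0.9], "twist": [-0.003, 0.09, -0.004]}
{"linear": [-0.3, 0.5, 0.6], "twist": [-0.003, 0.09, -0.004]}
{"linear": [-0.4, 0.5, 0.4], "twist": [-0.003, 0.09, -0.004]}

{"linear": [-0.5, 0.4, 0.1], "twist": [0.002, 0.092, -0.003]}
{"linear": [-0.5, 0.4, -0.2], "twist": [0.002, 0.092, -0.003]}
{"linear": [-0.5, 0.4, -0.5], "twist": [0.002, 0.092, -0.003]}
{"linear": [-0.4, 0.4, -0.7], "twist": [0.002, 0.092, -0.003]}
{"linear": [-0.4, 0.4, -1.0], "twist": [0.002, 0.092, -0.003]}
{"linear": [-0.3, 0.4, -1.2], "twist": [0.002, 0.092, -0.003]}
{"linear": [-0.2, 0.4, -1.5], "twist": [0.002, 0.092, -0.003]}
{"linear": [-0.0, 0.4, -1.7], "twist": [0.002, 0.092, -0.003]}
{"linear": [0.1, 0.4, -1.9], "twist": [0.002, 0.092, -0.003]}
{"linear": [0.3, 0.3, -2.1], "twist": [0.002, 0.092, -0.003]}
{"linear": [0.5, 0.3, -2.3], "twist": [0.002, 0.092, -0.003]}
{"linear": [0.7, 0.3, -2.5], "twist": [0.002, 0.092, -0.003]}
```

{"name": "servo_tool", "arguments": {
  "commands": [
    {"hand": 0, "linear": [-4, 0, -2], "twist": [0, 0, 0]},
    {"hand": 0, "linear": [-9, 0, -5], "twist": [0, 0, 0]},
    {"hand": 0, "linear": [-9, 0, -5], "twist": [0, 0, 0]},
    {"hand": 0, "linear": [-9, 0, -5], "twist": [0, 0, 0]},
    {"hand": 0, "linear": [-9, 0, -5], "twist": [0, 0, 0]},
    {"hand": 0, "linear": [-9, 0, -5], "twist": [0, 0, 0]},
    {"hand": 0, "linear": [-5, 0, -3], "twist": [0, 0, 0]}
  ]
}}

```text
time: 10.05
eef_pos: [0.4378, 0.2155, 0.0902]
eef_rot: [-179.4, 62.1, 107.6]
force: [-0.5, -0.2, -2.6]
finger_gap: 0.0655
finger_force: 53.9
```

```bash
python3 - <<'E'
from pl import *
c=cap('scene');im=c['img'][130:330,200:440];cv2.imwrite('pics/s3.png',cv2.resize(im,None,fx=3,fy=3,interpolation=2))
E
```

```text
(no output)
```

View pics/s3.png

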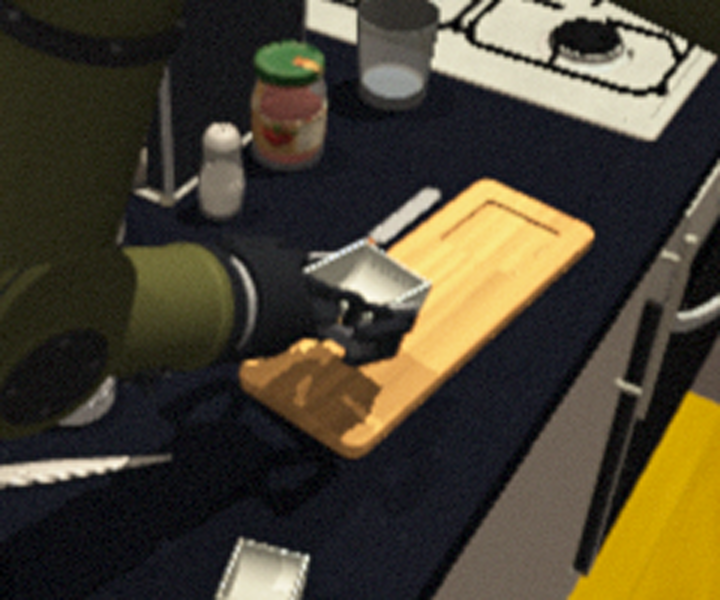

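The cover is lifted level in the fingers at about (365,280) of the crop. Now I turn it over.

{"name": "servo_tool", "arguments": {
  "commands": [
    {"hand": 0, "linear": [0.7, 0.5, 1.2], "twist": [-0.002, 0.045, -0.002]},
    {"hand": 0, "linear": [1.3, 0.6, 2.4], "twist": [-0.003, 0.09, -0.004]},
    {"hand": 0, "linear": [1, 0.6, 2.3], "twist": [-0.003, 0.09, -0.004]},
    {"hand": 0, "linear": [0.9, 0.6, 2.2], "twist": [-0.003, 0.09, -0.004]},
    {"hand": 0, "linear": [0.7, 0.6, 2], "twist": [-0.003, 0.09, -0.004]},
    {"hand": 0, "linear": [0.5, 0.5, 2], "twist": [-0.003, 0.09, -0.004]},
    {"hand": 0, "linear": [0.3, 0.5, 1.7], "twist": [-0.003, 0.09, -0.004]},
    {"hand": 0, "linear": [0, 0.5, 1.5], "twist": [-0.003, 0.09, -0.004]}
  ]
}}

```text
time: 11.1
eef_pos: [0.4442, 0.2089, 0.0751]
eef_rot: [-179.4, 23.4, 109.5]
force: [0.6, -0.7, -2.0]
finger_gap: 0.0653
finger_force: 54.2
```

{"name": "servo_tool", "arguments": {
  "commands": [
    {"hand": 0, "linear": [0, 0.5, 1.3], "twist": [-0.003, 0.09, -0.004]},
    {"hand": 0, "linear": [0, 0.5, 1], "twist": [-0.003, 0.09, -0.004]},
    {"hand": 0, "linear": [-0.2, 0.5, 0.9], "twist": [-0.003, 0.09, -0.004]},
    {"hand": 0, "linear": [-0.3, 0.5, 0.6], "twist": [-0.003, 0.09, -0.004]},
    {"hand": 0, "linear": [-0.4, 0.5, 0.4], "twist": [-0.002, 0.09, -0.003]},
    {"hand": 0, "linear": [-0.5, 0.4, 0], "twist": [0.002, 0.09, -0.003]},
    {"hand": 0, "linear": [-0.5, 0.4, -0.2], "twist": [0.002, 0.09, -0.003]},
    {"hand": 0, "linear": [-0.5, 0.4, -0.5], "twist": [0.002, 0.09, -0.003]}
  ]
}}

```text
time: 12.1
eef_pos: [0.4485, 0.2056, 0.0711]
eef_rot: [-179.7, -17.8, 110.9]
force: [-1.0, -0.0, -3.0]
finger_gap: 0.0656
finger_force: 54.4
```

{"name": "servo_tool", "arguments": {
  "commands": [
    {"hand": 0, "linear": [-0.4, 0.4, -0.7], "twist": [0.002, 0.09, -0.003]},
    {"hand": 0, "linear": [-0.4, 0.4, -1], "twist": [0.002, 0.09, -0.003]},
    {"hand": 0, "linear": [-0.3, 0.4, -1.2], "twist": [0.002, 0.09, -0.003]},
    {"hand": 0, "linear": [-0.2, 0.4, -1.5], "twist": [0.002, 0.09, -0.003]},
    {"hand": 0, "linear": [0, 0.4, -1.7], "twist": [0.002, 0.09, -0.003]},
    {"hand": 0, "linear": [0, 0.4, -2], "twist": [0.002, 0.09, -0.003]},
    {"hand": 0, "linear": [0.3, 0.3, -2], "twist": [0.002, 0.09, -0.003]},
    {"hand": 0, "linear": [0.5, 0.3, -2.3], "twist": [0.002, 0.08, -0.003]}
  ]
}}

```text
time: 13.1
eef_pos: [0.4543, 0.199, 0.079]
eef_rot: [-179.6, -58.5, 112.3]
force: [0.1, 0.1, -2.5]
finger_gap: 0.0655
finger_force: 54.4
```

{"name": "servo_tool", "arguments": {
  "commands": [
    {"hand": 0, "linear": [0.7, 0.3, -2.5], "twist": [0.002, 0.07, -0.003]},
    {"hand": 0, "linear": [0, 0, 0], "twist": [0, 0, 0]},
    {"hand": 0, "linear": [0, 0, 0], "twist": [0, 0, 0]}
  ]
}}

```text
time: 13.48
eef_pos: [0.4553, 0.1989, 0.0826]
eef_rot: [179.9, -62.4, 112.9]
force: [0.4, 0.5, -2.4]
finger_gap: 0.0654
finger_force: 54.5
```

```bash
python3 - <<'E'
from pl import *
p,r=cur();o=ori(-68,63);z=r.as_matrix()[:,2];print(p,(r.inv()*o).as_rotvec(),'G',p-26*z,sensors.read_state()['finger_gap'])
c=cap('scene');im=c['img'][130:330,200:440];cv2.imwrite('pics/s4.png',cv2.resize(im,None,fx=3,fy=3,interpolation=2))
B=(487.3,132.1,0,0,-68.)
E
```

```text
[455.27156452 198.93492484  82.6099261 ] [-0.01336233  0.01089461  0.00736916] G [464.22122263 177.70833127  94.66543708] 0.0654303837879078
```

View pics/s4.png

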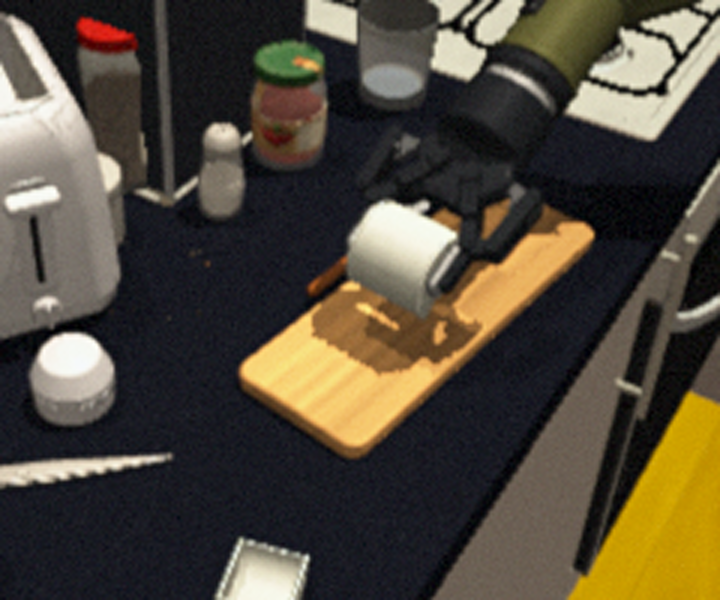

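The crop shows the cover turned about 125°, held in the fingers at (405,255), over the middle of the board. I lower it until its lower rim touches.

{"name": "servo_tool", "arguments": {
  "commands": [
    {"hand": 0, "linear": [-8, 0, 4], "twist": [0, 0, 0]},
    {"hand": 0, "linear": [-9, 0, 5], "twist": [0, 0, 0]},
    {"hand": 0, "linear": [-9, 0, 5], "twist": [0, 0, 0]},
    {"hand": 0, "linear": [-5, 0, 2.5], "twist": [0, 0, 0]},
    {"hand": 0, "linear": [-2, 0, 1], "twist": [0, 0, 0]},
    {"hand": 0, "linear": [0, 0, 0], "twist": [0, 0, 0]}
  ],
  "grip_force": 30
}}

```text
time: 14.28
eef_pos: [0.4558, 0.1993, 0.0456]
eef_rot: [179.9, -62.5, 112.9]
force: [0.7, -0.5, -1.6]
finger_gap: 0.0651
finger_force: 54.5
```

{"name": "servo_tool", "arguments": {
  "commands": [
    {"hand": 0, "linear": [-1.8, 0, 0.9], "twist": [0, 0, 0]},
    {"hand": 0, "linear": [-1.8, 0, 0.9], "twist": [0, 0, 0]},
    {"hand": 0, "linear": [0, 0, 0], "twist": [0, 0, 0]}
  ],
  "grip_force": 20
}}

```text
time: 14.65
eef_pos: [0.4559, 0.1993, 0.0419]
eef_rot: [179.8, -62.5, 112.9]
force: [-0.2, -0.7, -0.8]
finger_gap: 0.0659
finger_force: 54.8
```

```bash
python3 - <<'E'
from pl import *
p,r=cur();z=r.as_matrix()[:,2];print('G',p-26*z,sensors.read_state()['force'],r.as_matrix())
E
```

```text
G [464.83009422 178.04105001  53.92025279] [-0.22260105 -0.67795741 -0.75036592] [[-0.17991855  0.9219377  -0.34301631]
 [ 0.425047    0.38733568  0.81811131]
 [ 0.88711012  0.00139535 -0.46155572]]
```

{"name": "servo_tool", "arguments": {
  "commands": [
    {"hand": 0, "linear": [-1.1, 0, 0.6], "twist": [0, 0, 0]},
    {"hand": 0, "linear": [-1.1, 0, 0.6], "twist": [0, 0, 0]},
    {"hand": 0, "linear": [-2, 0, -1.7], "twist": [0, 0, 0]},
    {"hand": 0, "linear": [-2, 0, -1.7], "twist": [0, 0, 0]},
    {"hand": 0, "linear": [-2.1, 0, -1.5], "twist": [0, 0, 0]},
    {"hand": 0, "linear": [-2.1, 0, -1.5], "twist": [0, 0, 0]},
    {"hand": 0, "linear": [0, 0, 0], "twist": [0, 0, 0]}
  ],
  "grip_force": 20
}}

```text
time: 15.52
eef_pos: [0.458, 0.1942, 0.0412]
eef_rot: [179.4, -63.1, 113.5]
force: [-3.3, 4.5, 13.9]
finger_gap: 0.0657
finger_force: 54.4
```

```bash
python3 - <<'E'
from pl import *
p,r=cur();z=r.as_matrix()[:,2];print('G',p-26*z,sensors.read_state()['force'],sensors.read_state()['torque'])
c=cap('scene');im=c['img'][170:290,270:410];cv2.imwrite('pics/s5.png',cv2.resize(im,None,fx=4,fy=4,interpolation=2))
E
```

```text
G [467.01677652 172.78307781  52.97947131] [-3.33251614  4.47891739 13.94016374] [2.23548135 0.83568482 0.1624252 ]
```

View pics/s5.png

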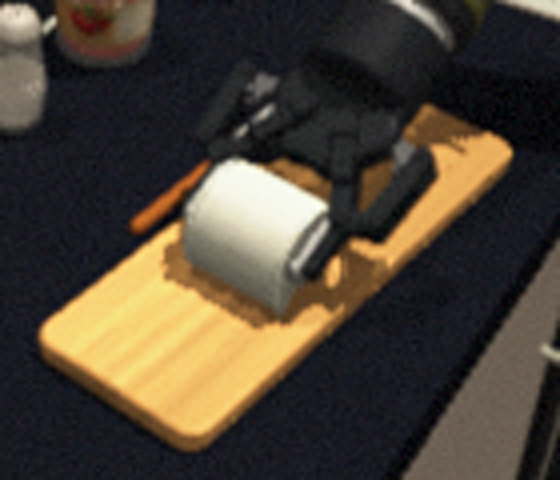

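The crop shows the rim resting on the board and the cover still tilted in the fingers at (255,240). The grip is too stiff to let it pivot, so I ease it.

{"name": "servo_tool", "arguments": {
  "commands": [
    {"hand": 0.75, "linear": [0, 0, 0], "twist": [0, 0, 0]},
    {"hand": 0.76, "linear": [0, 0, 0], "twist": [0, 0, 0]}
  ],
  "grip_force": 20
}}

```text
time: 15.82
eef_pos: [0.458, 0.1942, 0.0412]
eef_rot: [179.4, -63.1, 113.5]
force: [-2.5, 4.6, 14.0]
finger_gap: 0.0656
finger_force: 54.4
```

{"name": "servo_tool", "arguments": {
  "commands": [
    {"hand": 0.77, "linear": [0, 0, 0], "twist": [0, 0, 0]},
    {"hand": 0.77, "linear": [0, 0, 0], "twist": [0, 0, 0]}
  ],
  "grip_force": 20
}}

```text
time: 16.08
eef_pos: [0.4581, 0.1935, 0.0404]
eef_rot: [179.5, -63.0, 113.4]
force: [-1.3, -1.6, 12.0]
finger_gap: 0.066
finger_force: 19.0
```

{"name": "servo_tool", "arguments": {
  "commands": [
    {"hand": 0.78, "linear": [0, 0, 0], "twist": [0, 0, 0]}
  ],
  "grip_force": 20
}}

```text
time: 16.2
eef_pos: [0.4596, 0.1911, 0.0362]
eef_rot: [179.7, -62.6, 113.1]
force: [0.8, -2.2, 2.4]
finger_gap: 0.067
finger_force: 0.0
```

{"name": "servo_tool", "arguments": {
  "commands": [
    {"hand": 0.77, "linear": [-2.3, 0, -1.1], "twist": [0, 0, 0]}
  ],
  "grip_force": 20
}}

```text
time: 16.32
eef_pos: [0.4603, 0.1889, 0.0343]
eef_rot: [179.8, -62.6, 113.0]
force: [-0.7, -1.4, 5.0]
finger_gap: 0.0658
finger_force: 6.7
```

```bash
python3 - <<'E'
from pl import *
p,r=cur();z=r.as_matrix()[:,2];print('G',p-26*z,sensors.read_state()['force'])
c=cap('scene');im=c['img'][170:290,270:410];cv2.imwrite('pics/s6.png',cv2.resize(im,None,fx=4,fy=4,interpolation=2))
E
```

```text
G [469.21995089 167.64807043  46.31385558] [-0.69517459 -1.35282324  4.96609015]
```

View pics/s6.png

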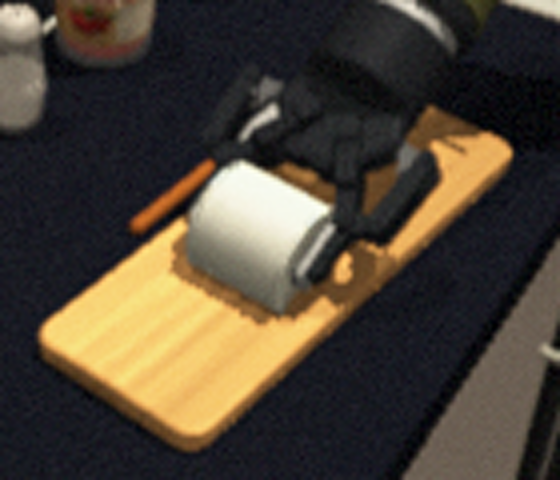

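It is pivoting down under the light grip. I follow the arc.

{"name": "servo_tool", "arguments": {
  "commands": [
    {"hand": 0.77, "linear": [-1.2, 0, -0.6], "twist": [0, 0, 0]},
    {"hand": 0.77, "linear": [-2.4, 0, -0.9], "twist": [0, 0, 0]},
    {"hand": 0.77, "linear": [-2.4, 0, -0.8], "twist": [0, 0, 0]},
    {"hand": 0.77, "linear": [-2.4, 0, -0.6], "twist": [0, 0, 0]},
    {"hand": 0.77, "linear": [0, 0, 0], "twist": [0, 0, 0]}
  ],
  "grip_force": 20
}}

```text
time: 17.0
eef_pos: [0.4631, 0.1823, 0.0264]
eef_rot: [179.9, -62.4, 112.8]
force: [0.9, -2.6, 2.1]
finger_gap: 0.066
finger_force: 7.2
```

```bash
python3 - <<'E'
from pl import *
p,r=cur();z=r.as_matrix()[:,2];print('G',p-26*z,sensors.read_state()['force'])
E
```

```text
G [472.01067038 161.01033145  38.40796607] [ 0.89950321 -2.57275483  2.07489296]
```

{"name": "servo_tool", "arguments": {
  "commands": [
    {"hand": 0.775, "linear": [-0.5, 0, 0], "twist": [0, 0, 0]},
    {"hand": 0.785, "linear": [0, 0, 0], "twist": [0, 0, 0]},
    {"hand": 0.8, "linear": [0, 0, 0], "twist": [0, 0, 0]},
    {"hand": 0.9, "linear": [0, 0, 0], "twist": [0, 0, 0]},
    {"hand": 1, "linear": [0, 0, 0], "twist": [0, 0, 0]},
    {"hand": 1, "linear": [0, 0, 0], "twist": [0, 0, 0]},
    {"hand": 1, "linear": [0, 0, 0], "twist": [0, 0, 0]}
  ]
}}

```text
time: 17.88
eef_pos: [0.4628, 0.1825, 0.0266]
eef_rot: [179.9, -62.5, 112.9]
force: [-0.9, -0.1, -0.4]
finger_gap: 0.0852
finger_force: 0.0
```

{"name": "servo_tool", "arguments": {
  "commands": [
    {"hand": 1, "linear": [3, 0, -20], "twist": [0, 0, 0]},
    {"hand": 1, "linear": [10, 0, -40], "twist": [0, 0, 0]},
    {"hand": 1, "linear": [20, 0, -40], "twist": [0, 0, 0]},
    {"hand": 1, "linear": [40, 0, -30], "twist": [0, -0.1, 0]},
    {"hand": 1, "linear": [40, 0, -10], "twist": [0, -0.18, 0]},
    {"hand": 1, "linear": [0, 0, 0], "twist": [0, -0.18, 0]},
    {"hand": 1, "linear": [0, 0, 0], "twist": [0, -0.18, 0]}
  ]
}}

```text
time: 18.75
eef_pos: [0.4892, 0.1197, 0.1915]
eef_rot: [179.8, -25.5, 112.9]
force: [-0.5, 1.4, -1.5]
finger_gap: 0.0856
finger_force: 0.0
```

```bash
python3 - <<'E'
from pl import *
p,r=cur();z=r.as_matrix()[:,2];print(p)
a=cap('top','t7.png');b=cap('scene');im=b['img'][170:290,270:410];cv2.imwrite('pics/s7.png',cv2.resize(im,None,fx=4,fy=4,interpolation=2))
B=(487.3,132.1,0,0,-68.)
for c in(a,b):
    q=white(c,B,zmin=.021,x0=-35);q=q[q[:,2]<62];print(len(q),np.round(np.percentile(q,[1,50,99],axis=0),1),cv2.minAreaRect(q[:,:2].astype(np.float32)))
E
```

```text
[489.20329909 119.67701326 191.50824881]
605 [[-63.9 -37.7  21.6]
 [-33.5  -5.3  44.7]
 [  1.7  27.4  53.4]] ((-24.65234375, -2.8267669677734375), (93.82498931884766, 89.653076171875), 75.62979125976562)
751 [[-64.7 -36.   21.3]
 [-46.1  -8.8  43.4]
 [  1.5  30.6  53.9]] ((-33.105594635009766, -3.0616111755371094), (98.48522186279297, 132.3966064453125), 88.5688247680664)
```

View pics/s7.png

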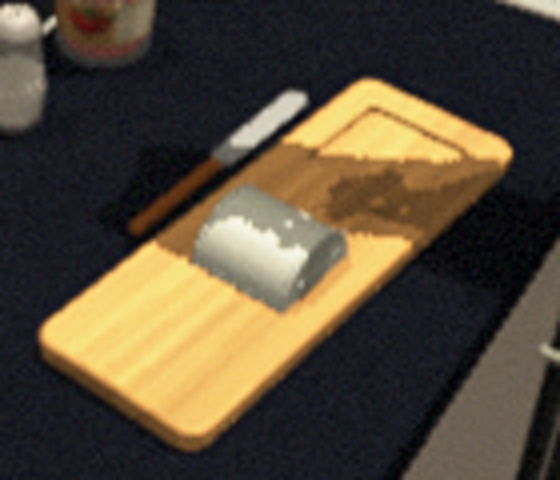

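The cover now lies flat side down on the board at about (270,245) of the crop. The recess outline is at (390,130). I refine the cover pose and the recess in the same camera.

```bash
python3 - <<'E'
from pl import *
B=(487.4,132.3,0,0,-68.)
d=np.load('c0.npz')
for k in('ta','sa'):
    c={'W':d[k]}
    q=white(c,B,zmin=.004,x0=105,r=58)
    g=[]
    for lo,hi in((-25,25),):
        for ax in(0,1):
            o=q[abs(q[:,1-ax]-(0 if ax else 0)-(105 if ax==1 else 0))<25]
            bins=np.arange(60,166,6) if ax==0 else np.arange(-54,56,6)
            print(k,'xy'[ax],[(int(b),round(float(np.median(o[(o[:,ax]>=b)&(o[:,ax]<b+6),2])),1)) for b in bins if ((o[:,ax]>=b)&(o[:,ax]<b+6)).any()])
from scipy.optimize import least_squares
for n in('top','scene'):
    q=white(cap(n),B,zmin=.026,x0=-31,r=45);q=q[(q[:,2]<54)]
    # half cylinder fit: distance to curved surface, for points inside the ends
    def f(v):
        x0,y0,a,z0=v;x=(q[:,0]-x0)*np.cos(a)+(q[:,1]-y0)*np.sin(a);y=-(q[:,0]-x0)*np.sin(a)+(q[:,1]-y0)*np.cos(a)
        rr=np.hypot(x,q[:,2]-z0)-35;dy=abs(y)-33
        return np.where((rr>0)|(dy>0),np.hypot(np.maximum(rr,0),np.maximum(dy,0)),np.maximum(rr,dy))
    s=least_squares(f,[-31,-5,0,16],loss='soft_l1',diff_step=1e-3);print(n,len(q),np.round(s.x,3),s.cost)
E
```

```text
ta x [(60, 14.4), (66, 11.1), (72, 11.3), (78, 11.5), (84, 11.8), (90, 11.0), (96, 11.8), (102, 11.1), (108, 10.8), (114, 11.7), (120, 11.3), (126, 11.2), (132, 11.4), (138, 14.3), (144, 15.4), (150, 15.2), (156, 15.1), (162, 14.6)]
ta y [(-54, 15.5), (-48, 16.4), (-42, 14.3), (-36, 11.5), (-30, 11.6), (-24, 12.1), (-18, 11.3), (-12, 10.7), (-6, 11.1), (0, 11.8), (6, 11.7), (12, 11.8), (18, 11.5), (24, 11.0), (30, 12.0), (36, 15.6), (42, 15.2), (48, 15.8), (54, 17.8)]
sa x [(60, 18.1), (66, 14.7), (72, 13.8), (78, 14.8), (84, 14.6), (90, 14.6), (96, 14.3), (102, 14.6), (108, 14.4), (114, 14.5), (120, 14.5), (126, 15.3), (132, 15.3), (138, 15.2), (144, 17.5), (150, 19.1), (156, 18.3), (162, 19.2)]
sa y [(-54, 18.4), (-48, 18.4), (-42, 18.5), (-36, 15.8), (-30, 14.9), (-24, 14.3), (-18, 14.5), (-12, 14.8), (-6, 14.6), (0, 15.0), (6, 14.3), (12, 14.3), (18, 14.9), (24, 14.5), (30, 14.0), (36, 15.8), (42, 19.0), (48, 18.3), (54, 17.6)]
top 579 [-3.019e+01 -5.410e+00  8.000e-03  1.436e+01] 409.18214745724725
scene 669 [-2.8654e+01 -1.8090e+00  1.2000e-02  1.7348e+01] 329.45151846832994
```

```bash
python3 - <<'E'
from pl import *
p,r=cur();o=ori(-67.4,0)
p,r=rows(p,r,np.array([473,158.2,120.]),o,n=4);print()
E
```

```text
{"linear": [1.8, 0.1, 20], "twist": [-0.0, -0.113, 0.001]}
{"linear": [4, 0.1, 20], "twist": [-0.0, -0.113, 0.001]}
{"linear": [6, 0.1, 19], "twist": [-0.0, -0.113, 0.001]}
{"linear": [8, 0.1, 19], "twist": [-0.0, -0.113, 0.001]}
```

{"name": "servo_tool", "arguments": {
  "commands": [
    {"hand": 1, "linear": [2, 0, 20], "twist": [0, -0.113, 0.001]},
    {"hand": 1, "linear": [4, 0, 20], "twist": [0, -0.113, 0.001]},
    {"hand": 1, "linear": [6, 0, 19], "twist": [0, -0.113, 0.001]},
    {"hand": 1, "linear": [8, 0, 19], "twist": [0, -0.113, 0.001]},
    {"hand": 1, "linear": [0, 0, 0], "twist": [0, 0, 0]},
    {"hand": 1, "linear": [0, 0, 0], "twist": [0, 0, 0]}
  ]
}}

```text
time: 19.7
eef_pos: [0.4733, 0.1557, 0.1186]
eef_rot: [-179.8, 0.0, 112.4]
force: [-0.5, -0.8, 0.7]
finger_gap: 0.0853
finger_force: 0.0
```

```bash
python3 - <<'E'
from pl import *
p,r=cur();o=ori(-67.4,0);print(p)
rows(p,r,np.array([473,158.2,16.]),o,n=6);print()
E
```

```text
[473.25997535 155.7153304  118.641152  ]
{"linear": [0.4, 0.2, 17], "twist": [-0.001, 0.0, -0.001]}
{"linear": [0.4, 0.2, 17], "twist": [-0.001, 0.0, -0.001]}
{"linear": [0.4, 0.2, 17], "twist": [-0.001, 0.0, -0.001]}
{"linear": [0.4, 0.2, 17], "twist": [-0.001, 0.0, -0.001]}
{"linear": [0.4, 0.1, 17], "twist": [-0.001, 0.0, -0.001]}
{"linear": [0.4, 0.1, 17], "twist": [-0.001, 0.0, -0.001]}
```

{"name": "servo_tool", "arguments": {
  "commands": [
    {"hand": 1, "linear": [0.8, 0.2, 25], "twist": [-0.001, 0, -0.001]},
    {"hand": 1, "linear": [0.8, 0.2, 25], "twist": [-0.001, 0, -0.001]},
    {"hand": 1, "linear": [0.8, 0.2, 25], "twist": [-0.001, 0, -0.001]},
    {"hand": 1, "linear": [0, 0.2, 16], "twist": [-0.001, 0, -0.001]},
    {"hand": 1, "linear": [0, 0, 11], "twist": [0, 0, 0]},
    {"hand": 1, "linear": [0, 0, 0], "twist": [0, 0, 0]}
  ]
}}

```text
time: 20.45
eef_pos: [0.4734, 0.1585, 0.0175]
eef_rot: [179.9, 0.1, 112.6]
force: [-0.3, -0.1, 0.5]
finger_gap: 0.0852
finger_force: 0.0
```

{"name": "servo_tool", "arguments": {
  "commands": [
    {"hand": 0.85, "linear": [0, 0, 0], "twist": [0, 0, 0]},
    {"hand": 0.8, "linear": [0, 0, 0], "twist": [0, 0, 0]},
    {"hand": 0.7, "linear": [0, 0, 0], "twist": [0, 0, 0]},
    {"hand": 0.6, "linear": [0, 0, 0], "twist": [0, 0, 0]},
    {"hand": 0.5, "linear": [0, 0, 0], "twist": [0, 0, 0]},
    {"hand": 0.4, "linear": [0, 0, 0], "twist": [0, 0, 0]},
    {"hand": 0.4, "linear": [0, 0, 0], "twist": [0, 0, 0]}
  ],
  "grip_force": 40
}}

```text
time: 21.32
eef_pos: [0.4734, 0.16, 0.0192]
eef_rot: [179.7, 0.1, 112.8]
force: [-0.2, -1.5, 6.9]
finger_gap: 0.0655
finger_force: 44.5
```

Fingertips are just brushing the board; I regrip a little higher so they clear the board when the cover drops into the recess.

{"name": "servo_tool", "arguments": {
  "commands": [
    {"hand": 0.8, "linear": [0, 0, 0], "twist": [0, 0, 0]},
    {"hand": 0.85, "linear": [0, 0, -4], "twist": [0, 0, 0]},
    {"hand": 0.85, "linear": [0, 0, -4], "twist": [0, 0, 0]},
    {"hand": 0.7, "linear": [0, 0, 0], "twist": [0, 0, 0]},
    {"hand": 0.5, "linear": [0, 0, 0], "twist": [0, 0, 0]},
    {"hand": 0.4, "linear": [0, 0, 0], "twist": [0, 0, 0]},
    {"hand": 0.4, "linear": [0, 0, 0], "twist": [0, 0, 0]}
  ],
  "grip_force": 40
}}

```text
time: 22.2
eef_pos: [0.4734, 0.1603, 0.0273]
eef_rot: [179.7, 0.1, 112.8]
force: [-1.2, -1.0, 8.4]
finger_gap: 0.0653
finger_force: 43.1
```

{"name": "servo_tool", "arguments": {
  "commands": [
    {"hand": 0.8, "linear": [0, 0, 0], "twist": [0, 0, 0]},
    {"hand": 0.85, "linear": [0, 0, 3], "twist": [0, 0, 0]},
    {"hand": 0.85, "linear": [0, 0, 3], "twist": [0, 0, 0]},
    {"hand": 0.7, "linear": [0, 0, 0], "twist": [0, 0, 0]},
    {"hand": 0.5, "linear": [0, 0, 0], "twist": [0, 0, 0]},
    {"hand": 0.4, "linear": [0, 0, 0], "twist": [0, 0, 0]},
    {"hand": 0.4, "linear": [0, 0, 0], "twist": [0, 0, 0]}
  ],
  "grip_force": 40
}}

```text
time: 23.08
eef_pos: [0.4732, 0.16, 0.0203]
eef_rot: [179.8, 0.1, 112.8]
force: [0.7, 0.5, -2.9]
finger_gap: 0.0652
finger_force: 44.8
```

{"name": "servo_tool", "arguments": {
  "commands": [
    {"hand": 0.4, "linear": [0, 0, -5], "twist": [0, 0, 0]},
    {"hand": 0.4, "linear": [0, 0, -8], "twist": [0, 0, 0]},
    {"hand": 0.4, "linear": [0, 0, -8], "twist": [0, 0, 0]},
    {"hand": 0.4, "linear": [0, 0, -8], "twist": [0, 0, 0]},
    {"hand": 0.4, "linear": [0, 0, -5], "twist": [0, 0, 0]},
    {"hand": 0.4, "linear": [0, 0, 0], "twist": [0, 0, 0]}
  ]
}}

```text
time: 23.82
eef_pos: [0.4733, 0.1601, 0.0549]
eef_rot: [179.7, 0.1, 112.8]
force: [0.2, 1.1, -2.4]
finger_gap: 0.0656
finger_force: 44.9
```

```bash
cat > fit.py <<'E'
from pl import *
from scipy.optimize import least_squares
def fit(g,B=(487.4,132.3,0,0,-68.),z0=16.,band=(12,40)):
    out=[]
    for n in('top','scene'):
        q=white(cap(n),B,zmin=(z0+band[0])/1000,x0=g[0],r=42);q=q[(q[:,2]<z0+band[1])]
        def f(v):
            x0,y0,a,zz=v;x=(q[:,0]-x0)*np.cos(a)+(q[:,1]-y0)*np.sin(a);y=-(q[:,0]-x0)*np.sin(a)+(q[:,1]-y0)*np.cos(a)
            rr=np.hypot(x,q[:,2]-zz)-35;dy=abs(y)-33
            return np.where((rr>0)|(dy>0),np.hypot(np.maximum(rr,0),np.maximum(dy,0)),np.maximum(rr,dy))
        s=least_squares(f,[g[0],g[1],0,z0],loss='soft_l1',f_scale=.5,diff_step=1e-3);out.append(s.x);print(n,len(q),np.round(s.x,3),round(s.cost/len(q),2))
    return out
E
python3 - <<'E'
from fit import *
p,r=cur();print(p)
B=487.4,132.3;a=np.radians(-68);R=np.array([[np.cos(a),np.sin(a)],[-np.sin(a),np.cos(a)]])
print('tcp in board',R@(p[:2]-B),sensors.read_state()['force'])
fit(R@(p[:2]-B),z0=50.)
E
```

```text
[473.31451153 160.12373775  54.88463156]
tcp in board [-31.07423726  -2.63688188] [ 0.16138145  1.10007126 -2.36808401]
top 50 [-2.907e+01 -5.821e+00 -1.500e-02  5.173e+01] 0.24
scene 662 [-2.8849e+01 -3.7230e+00  7.0000e-03  5.1803e+01] 0.72
```

{"name": "servo_tool", "arguments": {
  "commands": [
    {"hand": 0.4, "linear": [-14.4, 0.6, 0], "twist": [0, 0, 0]},
    {"hand": 0.4, "linear": [-24, 0.5, 0], "twist": [0, 0, 0]},
    {"hand": 0.4, "linear": [-24, 0.5, 0], "twist": [0, 0, 0]},
    {"hand": 0.4, "linear": [-24, 0.5, 0], "twist": [0, 0, 0]},
    {"hand": 0.4, "linear": [-24, 0.5, 0], "twist": [0, 0, 0]},
    {"hand": 0.4, "linear": [-16, 0.5, 0], "twist": [0, 0, 0.006]},
    {"hand": 0.4, "linear": [-8, 0, 0], "twist": [0, 0, 0.006]},
    {"hand": 0.4, "linear": [0, 0, 0], "twist": [0, 0, 0]}
  ]
}}

```text
time: 24.92
eef_pos: [0.5279, 0.0364, 0.0544]
eef_rot: [179.8, 0.1, 112.0]
force: [0.9, 0.6, -1.9]
finger_gap: 0.0653
finger_force: 44.9
```

{"name": "servo_tool", "arguments": {
  "commands": [
    {"hand": 0.4, "linear": [0, 0, 10], "twist": [0, 0, 0]},
    {"hand": 0.4, "linear": [0, 0, 10], "twist": [0, 0, 0]},
    {"hand": 0.4, "linear": [0, 0, 5], "twist": [0, 0, 0]},
    {"hand": 0.4, "linear": [0, 0, 0], "twist": [0, 0, 0]}
  ]
}}

```text
time: 25.42
eef_pos: [0.5276, 0.0376, 0.029]
eef_rot: [179.8, 0.1, 112.2]
force: [0.9, 0.9, -1.7]
finger_gap: 0.0653
finger_force: 44.9
```

```bash
python3 - <<'E'
from fit import *
p,r=cur();print(p,r.as_euler('xyz',degrees=True))
B=487.4,132.3;a=np.radians(-68);R=np.array([[np.cos(a),np.sin(a)],[-np.sin(a),np.cos(a)]])
print('tcp in board',R@(p[:2]-B),sensors.read_state()['force'])
fit([105,0],z0=26.,band=(6,40))
c=cap('scene');im=c['img'][150:270,320:460];cv2.imwrite('pics/s8.png',cv2.resize(im,None,fx=5,fy=5,interpolation=2))
E
```

```text
[527.6305993   37.58898564  29.03692724] [1.79832425e+02 6.88042551e-02 1.12159893e+02]
tcp in board [102.88517112   1.82179168] [ 0.87982573  0.87752478 -1.67695641]
top 245 [ 1.0458e+02  3.0100e-01 -6.0000e-03  2.4429e+01] 0.48
scene 599 [ 1.05261e+02  2.02600e+00 -7.00000e-03  2.68370e+01] 0.8
```

View pics/s8.png

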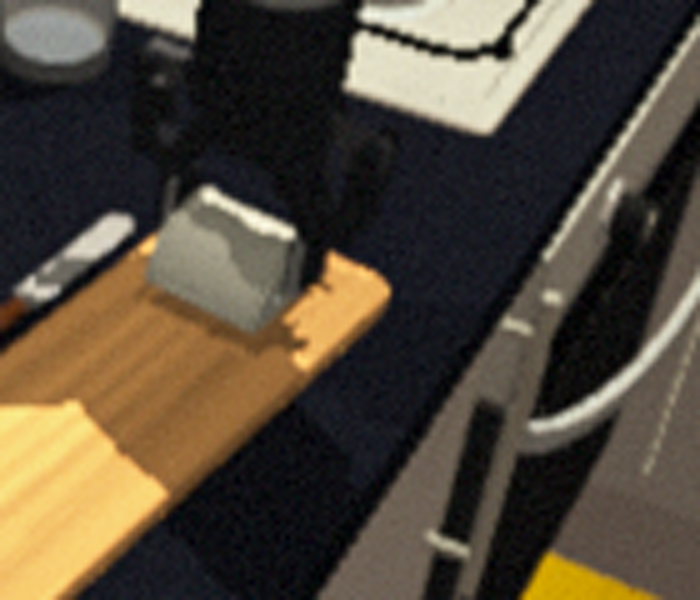

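The fit in both cameras puts the cover right over the recess, as the crop shows at (225,260). Lowering.

{"name": "servo_tool", "arguments": {
  "commands": [
    {"hand": 0.4, "linear": [0, 0, 4], "twist": [0, 0, 0]},
    {"hand": 0.4, "linear": [0, 0, 4], "twist": [0, 0, 0]},
    {"hand": 0.4, "linear": [0, 0, 2], "twist": [0, 0, 0]},
    {"hand": 0.4, "linear": [0, 0, 1.5], "twist": [0, 0, 0]},
    {"hand": 0.4, "linear": [0, 0, 0], "twist": [0, 0, 0]}
  ]
}}

```text
time: 26.2
eef_pos: [0.5281, 0.0374, 0.0181]
eef_rot: [179.8, 0.1, 112.1]
force: [-0.1, 0.2, -2.4]
finger_gap: 0.0654
finger_force: 44.9
```

{"name": "servo_tool", "arguments": {
  "commands": [
    {"hand": 0.4, "linear": [0, 0, 1], "twist": [0, 0, 0]},
    {"hand": 0.4, "linear": [0, 0, 1], "twist": [0, 0, 0]},
    {"hand": 0.4, "linear": [0, 0, 0], "twist": [0, 0, 0]}
  ]
}}

```text
time: 26.58
eef_pos: [0.5282, 0.0374, 0.0162]
eef_rot: [179.8, 0.1, 112.1]
force: [0.4, 0.6, -1.9]
finger_gap: 0.0653
finger_force: 44.8
```

It is below board level with no contact, so it has entered the recess. A little further.

{"name": "servo_tool", "arguments": {
  "commands": [
    {"hand": 0.4, "linear": [0, 0, 0.7], "twist": [0, 0, 0]},
    {"hand": 0.4, "linear": [0, 0, 0.7], "twist": [0, 0, 0]},
    {"hand": 0.4, "linear": [0, 0, 0], "twist": [0, 0, 0]}
  ]
}}

```text
time: 26.95
eef_pos: [0.5282, 0.0373, 0.0161]
eef_rot: [179.7, 0.1, 112.1]
force: [-1.7, -0.9, 11.3]
finger_gap: 0.0655
finger_force: 46.5
```

Contact at the expected floor height. Release gently and retreat.

{"name": "servo_tool", "arguments": {
  "commands": [
    {"hand": 0.77, "linear": [0, 0, -0.7], "twist": [0, 0, 0]},
    {"hand": 0.78, "linear": [0, 0, 0], "twist": [0, 0, 0]},
    {"hand": 0.82, "linear": [0, 0, 0], "twist": [0, 0, 0]},
    {"hand": 1, "linear": [0, 0, 0], "twist": [0, 0, 0]},
    {"hand": 1, "linear": [0, 0, 0], "twist": [0, 0, 0]},
    {"hand": 1, "linear": [0, 0, -5], "twist": [0, 0, 0]},
    {"hand": 1, "linear": [0, 0, -20], "twist": [0, 0, 0]},
    {"hand": 1, "linear": [0, 0, -30], "twist": [0, 0, 0]}
  ]
}}

```text
time: 27.95
eef_pos: [0.5273, 0.0372, 0.0707]
eef_rot: [179.9, 0.1, 112.1]
force: [-0.1, 0.2, 0.1]
finger_gap: 0.0853
finger_force: 0.0
```

{"name": "servo_tool", "arguments": {
  "commands": [
    {"hand": 1, "linear": [0, 0, -40], "twist": [0, 0, 0]},
    {"hand": 1, "linear": [0, 0, -40], "twist": [0, 0, 0]},
    {"hand": 1, "linear": [0, -40, -30], "twist": [0, 0, 0]},
    {"hand": 1, "linear": [0, -40, 0], "twist": [0, 0, 0]},
    {"hand": 1, "linear": [0, 0, 0], "twist": [0, 0, 0]}
  ]
}}

```text
time: 28.58
eef_pos: [0.4501, 0.0051, 0.1805]
eef_rot: [180.0, 0.2, 112.1]
force: [-0.1, -0.3, 0.5]
finger_gap: 0.0851
finger_force: 0.0
```

```bash
python3 - <<'E'
from fit import *
fit([105,0],z0=12.,band=(10,42))
for n in('top','scene'):
    W=cap(n)['W'];q=white({'W':W},(487.4,132.3,0,0,-68.),zmin=.03,x0=105,r=45);t=q[q[:,2]>q[:,2].max()-4]
    print(n,np.percentile(q[:,2],99),np.linalg.lstsq(np.c_[t[:,1],np.ones(len(t))],t[:,2],rcond=None)[0])
c=cap('scene','s9.png')
E
```

```text
top 563 [103.873   0.167   0.     10.731] 0.47
scene 547 [105.545   3.963  -0.     13.43 ] 0.39
top 49.526225064803995 [-1.18787669e-02  4.80541749e+01]
scene 50.15620829703001 [-1.31991906e-03  4.86088214e+01]
```

View pics/s9.png

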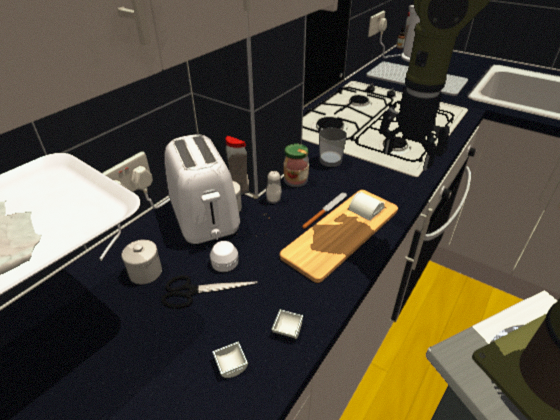

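The cover sits in the recess at (367,205). Both cameras have it about 4 mm lower than on the flat board, square and level, and the bystanders are unmoved.

```bash
python3 -c "
from workcell import hand_in
print(hand_in())"
```

```text
the job is handed in; nothing more can be done
None
```

The cover was steadied, turned open side down and let go in the recess, where both cameras show it square and level; the job was handed in at about 29 s with nothing around the board visibly moved.

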